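# Refit a valve's lever handle and open the valve

## Task

Fit the loose lever handle with the D-shaped bore onto the bare flatted stem of the white valve, flat to flat and fully home on its collar. Then turn the handle anticlockwise as far as its stop, so that the valve is fully open, and let go. Leave the other things on the bench where they are.

Things in the scene. Friction and masses are not known exactly. Their poses are not given: they have to be found in the camera images.
- lever_handle: loose grey lever handle, about 90 g, lying flat the way up it will sit. Square hub 36x36, 32 tall (grip the sides facing +y and -y); one arm along +x, flush with the underside, 14 wide, 12 tall, ends 78 from the bore axis. Through D bore 21.6 diameter, its flat 4.6 from the axis on the +x (arm) side, lower mouth chamfered 1. Origin: bore axis, at the underside; z up. All mm
- lever_tip (a point): the outer end of the lever arm: 78 mm from the bore axis along the handle's x, 6 mm above its underside
- valve: white plastic valve, fixed to the bench. Origin: on the bench under the stem axis; z up, y along its pipe. Body with nuts 66 mm thick and 116 mm long along y, its top 78 mm above the bench; pipe stubs 32 mm thick reach 90 mm either way from the stem
- stem_base (a point): turns with the bare upright steel stem: point on its axis at the top of the brass collar (34 mm wide, 85 mm above the bench) where the handle rests. z up, x out of the stem's flat. Stem 28 mm tall above it, 20 mm diameter, flat 4 mm from the axis on +x, top edge chamfered. Handle fits only with its x along this x; play 0.8 mm, about 0.17 rad
- stem (a joint): turn of the stem about its vertical axis, in rad: 0 closed, 1.571 fully open at the stop, growing anticlockwise seen from above; at 1.571 the stem's x lies along the valve's y. It starts slightly open, between 0.05 and 0.4. It turns with slight friction, about 0.08 N m, and stays where it is left
- wing_handle: bystander: another grey handle, with two short wings (114 mm overall, 24 mm tall) and a 12 mm square bore; does not fit this stem
- tee_fitting: bystander: white pipe tee, 64 mm long, 32 mm tall
- coupling: bystander: short white tube standing on end, 36 mm in diameter, 40 mm tall
- pliers: bystander: dark steel pliers lying flat, about 180 mm long
- glass: bystander: drinking glass, 66 mm in diameter, 105 mm tall
- sample_bottle: bystander: small amber bottle with a black cap, 52 mm in diameter, 110 mm tall
- jug: bystander: large white jug with a handle, 140 mm in diameter, 200 mm tall
Mind the look-alikes: they are no part of the job. Leave any pink look-alike of the lever_handle alone. Leave any purple look-alike of the valve alone.

How it is judged:
On the way, in this order (a step that is already met when the one before it is completed fails the run):
1. the lever handle is seated on the stem, its D bore matched to the flat and its underside on the collar (z of lever_handle in the frame of stem_base between -0.003 and 0.003 m and horizontal distance between lever_handle and stem_base below 0.003 m and angle between lever_handle's own z axis and vertical below 0.08 rad and x of lever_tip in the frame of stem_base above 0.07 m), for 0.2 s.
2. the seated handle has turned the stem fully open (all of step 1 and value of joint stem above 1.4 rad), for 0.2 s.
At the end, for the whole second after the job is handed in: The released handle rests on the stem: underside within 3 mm of the collar, bore within 3 mm of the stem axis, upright within 0.08 rad, arm on the side of the flat (tip 70 mm or more along the stem's x); stem turned past 1.4 rad (fully open 1.571); others within 40 mm of their place (all of step 2 and linear speed of lever_handle below 0.02 m/s); the robot touches nothing.
It fails at once if another thing on the bench was shifted by more than 40 mm (distance of any of wing_handle, tee_fitting, coupling, pliers, glass, sample_bottle, jug from where it was at the start of the episode above 0.04 m).
It also fails if it takes over 51 s, if anything falls off the work surface, if the arm or the gripper's body presses on something with over 40 N, if the wrist force passes 120 N, or if a joint passes its speed limit or range.

## Robot

A 6-joint arm with a two-finger parallel gripper is mounted at the origin on the work surface. World frame = base frame: x ahead of the robot, y to its left, z up, the work surface at z = 0. Lengths are in m, angles in rad, forces in N, time in s.
With the tool pointing down it reaches from about 0.35 to 0.8 m from the base axis. Payload 7.3 kg.
Tool frame: the origin (TCP) lies between the finger pads; the fingertips stand 25 mm ahead of it and the grasp point (between the pads) lies 6 mm ahead of it (r.tip_extent is the distance from the TCP to the fingertips, in m); z points along the fingers, y is the line along which they close (so a half turn about z gives the same grasp; the last joint's range is limited). The gripper opens to 85 mm and grips with 20 to 120 N. Pads are 22 mm wide; open, the fingers measure 114 mm over their backs; the gripper's body (76 mm by 85 mm) begins 54 mm behind the grasp point. The pads swing forward as they close: fully open they stand 13 mm farther back than shut.
Start: joints at [-1.306, 0.342, 1.524, -0, 1.275, -0.146], TCP at [0.21, -0.481, 0.256] pointing down, gripper open.
Joint ranges: [-2.53, 2.53], [-0.77, 2.02], [0.04, 2.7], [-1, 4.14], [0.28, 2.66], [-3.11, 3.11]. Speed limits (rad/s): [2.57, 2.57, 3.14, 3.14, 3.14, 3.14].

## Interface

Orientations are given as a unit quaternion [x, y, z, w].
In Python, from workcell import r, command_gripper, optics gives the robot as it stands. The module is installed in compiled form; this text tells all that it offers. Calls block until the motion is done:
- r.reach(position, orientation): joint-space move of the TCP to a pose.
- r.move_straight(position, orientation=None, speed=0.15, max_force=None): straight line of the TCP; orientation=None keeps the orientation; speed is the mean speed in m/s. With max_force (N) it stops when the force on the tool has changed by that much, and returns True; else False.
- r.movej(angles): joint-space move.
- command_gripper(opening, force=None): finger opening in m; force is the grip in N (None keeps the last); returns when the fingers have stopped.
- r.hold(seconds).
- r.solve_ik(position, orientation): joint angles nearest the present ones, or None.
- r.read_state(): the state.
- optics.get_image(name): name is "scene" or "side" or "wrist"; returns (picture, depth): 480x640x3 uint8, red, green, blue; 480x640 float32, m along the optical axis (not along the pixel's ray), 0 where there is no reading.
- optics.camera_model(name): a dict with "K" (3x3 intrinsics, pixels), "R" (3x3) and "t" (3): a world point X has camera coordinates R X + t; the wrist camera has in their place "tool_from_camera" (4x4, takes a point from camera to tool coordinates, whose origin is the TCP and whose axes are the flange's). Camera axes: x right, y down, z forward; pixel columns grow to the right and rows downward; lengths in m; the calibration is good to about 2 mm. A picture is of the moment at which its call begins: read the wrist's pose just before it. camera_model takes no time and is no camera call.
A pose or a line that the arm cannot do raises r.PlanningError and nothing moves.
- r.finish_job(): hands the job in; it is judged then, once.
The state is a dict: "time_s": time; "joint_positions": joint angles; "dq": joint speeds; "tau": joint torques, N m; "eef_pos": TCP position; "eef_rot": TCP orientation; "contact_force": force on the tool from outside, world axes, zero at the start; "torque": the same for the moment, N m; "grip_width": finger opening in m; "grip_force": force on a finger pad.
Only numpy, scipy, OpenCV 4.12 (cv2) and the standard library are available. Lean on these libraries where they do the work, as an engineer would, in place of code of your own. Each camera call takes 0.05 s, during which the arm holds its last target. There are 200 camera calls.

## Working session

There is one attempt and no reset: what is moved stays moved. The work goes in short steps, each a Python script; the robot and the scene stay as the last script left them, time stands still between calls to the robot, and variables do not carry over. Pictures are saved under pics/ and viewed, at most 10 in all, crops included, and the job is handed in when it is done.

```bash
mkdir -p pics; python3 - <<'E'
from workcell import r, optics
import cv2, numpy as np
for n in("scene","side"):
    p,d=optics.get_image(n); np.savez("pics/"+n,p=p,d=d)
    cv2.imwrite(f"pics/{n}0.png",p[:,:,::-1]); m=optics.camera_model(n)
    print(n,m["K"].tolist(),(-m["R"].T@m["t"]).round(3), m["R"].round(3).tolist(), (d>0).mean())
print(optics.camera_model("wrist"))
s=r.read_state();print(s["time_s"],s["eef_rot"])
E
```

```text
scene [[583.4077802112198, 0.0, 310.5043659500478], [0.0, 583.4077802112198, 233.79235451771063], [0.0, 0.0, 1.0]] [ 1.085 -0.782  0.977] [[0.857, 0.515, 0.015], [0.347, -0.555, -0.757], [-0.381, 0.654, -0.654]] 0.9912825520833334
side [[467.89389138347946, 0.0, 325.11305561420414], [0.0, 467.89389138347946, 241.2159747607674], [0.0, 0.0, 1.0]] [0.468 0.963 0.888] [[-0.998, -0.069, 0.003], [-0.05, 0.68, -0.732], [0.048, -0.73, -0.681]] 0.9960384114583334
{'K': array([[403.37177161,   0.        , 321.16456819],
       [  0.        , 403.37177161, 234.12359194],
       [  0.        ,   0.        ,   1.        ]]), 'tool_from_camera': array([[-1.06080685e-03, -9.59054858e-01, -2.83218384e-01,
         7.23304574e-02],
       [ 9.99998850e-01, -7.10455658e-04, -1.33974240e-03,
         7.86438214e-04],
       [ 1.08367235e-03, -2.83219480e-01,  9.59054509e-01,
        -1.18654721e-01],
       [ 0.00000000e+00,  0.00000000e+00,  0.00000000e+00,
         1.00000000e+00]])}
0.1 [ 9.78982475e-01  2.03943069e-01 -1.42599463e-05 -7.33485865e-04]
```

View pics/scene0.png

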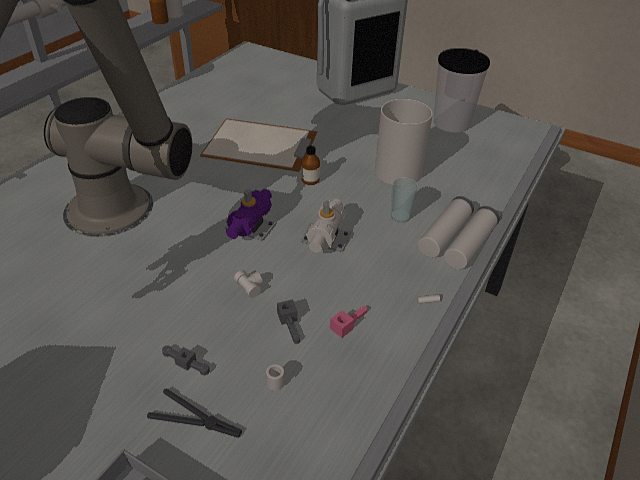

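View pics/side0.png

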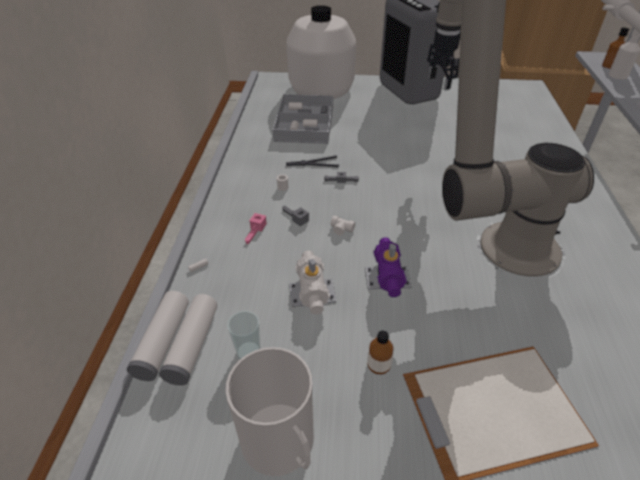

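The scene view shows the grey lever handle with its hub at (287,308) and arm end at (296,338). The white valve is at (326,225) with its stem at about (327,208). In the side view the hub is at (302,215) and the stem at (312,266). I'll get coarse positions from these, then look close with the wrist camera.

```bash
cat > h.py <<'E'
from workcell import r, command_gripper, optics
import cv2, numpy as np
from scipy.spatial.transform import Rotation as Ro
def down(yaw):  # tool z down; tool y axis (closing line) at angle yaw from world +x
    y=np.array([np.cos(yaw),np.sin(yaw),0]); z=np.array([0,0,-1.]); return Ro.from_matrix(np.c_[np.cross(y,z),y,z]).as_quat()
def cam(n,pose=None):
    m=optics.camera_model(n)
    if n!="wrist": return m["K"],m["R"].T,-m["R"].T@m["t"]
    T=m["tool_from_camera"]; R=Ro.from_quat(pose[1]).as_matrix()
    return m["K"],R@T[:3,:3],R@T[:3,3]+pose[0]
def ray(c,uv,z):
    K,R,o=c; d=R@np.linalg.solve(K,[uv[0],uv[1],1]); return o+d*(z-o[2])/d[2]
def cloud(c,d):
    K,R,o=c; v,u=np.mgrid[:480,:640]; p=np.stack([u,v,np.ones_like(u)],-1)@np.linalg.inv(K).T*d[...,None]; return p@R.T+o
def proj(c,X):
    K,R,o=c; q=K@(R.T@(np.asarray(X)-o)); return q[:2]/q[2]
def shot(name):
    s=r.read_state(); pose=(np.array(s["eef_pos"]),s["eef_rot"]); p,d=optics.get_image("wrist")
    np.savez("pics/"+name,p=p,d=d,pos=pose[0],q=pose[1]); cv2.imwrite(f"pics/{name}.png",p[:,:,::-1]); return p,d,cam("wrist",pose)
E
python3 - <<'E'
from h import *
for n,hub,tip,st in(("scene",(287,304),(296,338),(327,205)),("side",(303,213),(285,209),(312,262))):
    c=cam(n); f=np.load(f"pics/{n}.npz"); P=cloud(c,f["d"])
    print(n,"hub",ray(c,hub,.032).round(3),"tip",ray(c,tip,.01).round(3),"stem",ray(c,st,.113).round(3),"depth hub",P[hub[1],hub[0]].round(3),P[st[1],st[0]].round(3))
    for w in("grey",):
        near=(np.hypot(*(P[...,:2]-ray(c,hub,.032)[:2]).transpose(2,0,1))<.1)&(P[...,2]>.006)&(f["p"].max(-1)<110)
        print(near.sum(),P[near].mean(0).round(3),P[near][:,2].max().round(3))
for q in[(.55,-.2),(.55,0)]: print(r.solve_ik([*q,.3],down(0)) is not None)
E
```

```text
scene hub [ 0.61  -0.064  0.032] tip [ 0.667 -0.118  0.01 ] stem [0.56  0.194 0.113] depth hub [ 0.608 -0.061  0.028] [0.559 0.195 0.112]
621 [ 0.611 -0.08   0.021] 0.037
side hub [ 0.6   -0.069  0.032] tip [ 0.659 -0.11   0.01 ] stem [0.548 0.205 0.113] depth hub [ 0.601 -0.078  0.024] [0.548 0.207 0.115]
252 [ 0.615 -0.069  0.022] 0.036
True
True
```

```bash
python3 - <<'E'
from h import *
for y in (.87,.87-np.pi):
    for p in([.605,-.067,.2],[.555,.2,.3]):
        q=r.solve_ik(p,down(y)); print(y,np.round(q,2) if q is not None else None)
r.reach([.605,-.067,.2],down(.87)); r.hold(.2); shot("w_hub")
r.reach([.555,.2,.27],down(.87)); r.hold(.2); shot("w_stem"); print(r.read_state()["time_s"])
a=cv2.imread("pics/w_hub.png");b=cv2.imread("pics/w_stem.png")
cv2.imwrite("pics/both.png",np.vstack([a,b])[::1,::1][:, :] if 0 else cv2.resize(np.hstack([a,b]),(800,300)))
E
```

```text
0.87 [-0.24  0.54  1.36 -0.    1.24 -1.11]
0.87 [ 0.22  0.44  1.26 -0.    1.45 -0.65]
-2.271592653589793 [-0.24  0.54  1.36 -0.    1.24  2.04]
-2.271592653589793 [ 0.22  0.44  1.26 -0.    1.45  2.49]
3.75
```

View pics/w_hub.png

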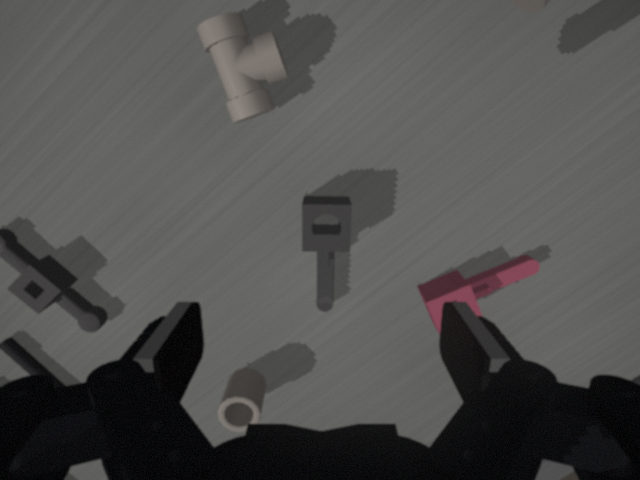

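View pics/w_stem.png

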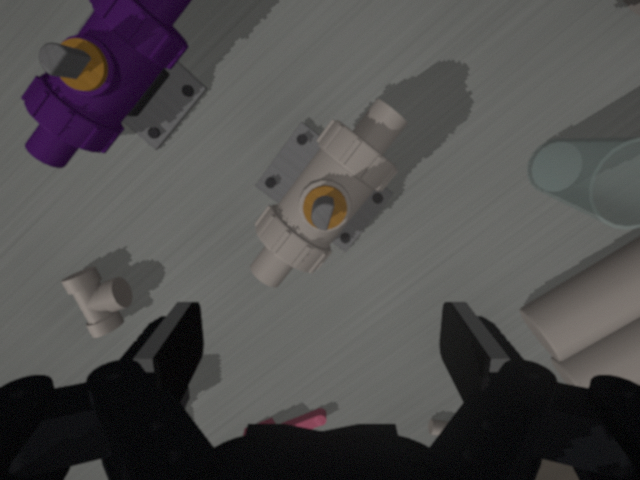

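The wrist views show the hub top spanning (303,205)–(351,250) with its arm pointing image-down, and the white valve's stem at about (323,210) on its brass collar at (325,207). The pipe runs from (270,265) to (385,120). Next I'll measure both from depth and view the stem enlarged.

```bash
python3 - <<'E'
from h import *
f=np.load("pics/w_hub.npz"); c=cam("wrist",(f["pos"],f["q"])); P=cloud(c,f["d"])
v,u=np.mgrid[:480,:640]
box=(u>285)&(u<370)&(v>190)&(v<320)
for lo,hi in((.028,.037),(.007,.017)):
    m=box&(P[...,2]>lo)&(P[...,2]<hi); X=P[m]
    print(m.sum(),X.mean(0).round(4),[np.round(a,4) for a in cv2.minAreaRect((X[:,:2]*1000).astype(np.float32))],u[m].min(),u[m].max(),v[m].min(),v[m].max())
    if lo<.02:
        w,V=np.linalg.eigh(np.cov(X[:,:2].T)); print("arm ang",np.arctan2(V[1,1],V[0,1]),w)
# bench z check
m=(u>420)&(u<500)&(v>120)&(v<200); print("bench z",np.median(P[m][:,2]))
print("hub colour, bore:",f["p"][215,310],f["p"][228,326],f["p"][222,326])
g=np.load("pics/w_stem.npz"); c=cam("wrist",(g["pos"],g["q"])); P=cloud(c,g["d"])
box=(u>290)&(u<360)&(v>170)&(v<250)
m=box&(P[...,2]>.105)&(P[...,2]<.125); X=P[m]; print("stem top",m.sum(),X.mean(0).round(4),np.median(X[:,2]),[np.round(a,2) for a in cv2.minAreaRect((X[:,:2]*1000).astype(np.float32))])
hsv=cv2.cvtColor(g["p"],cv2.COLOR_RGB2HSV); br=box&(hsv[...,1]>150)&(hsv[...,0]<30); e=cv2.fitEllipse(cv2.convexHull(np.argwhere(br)[:,::-1].astype(np.int32))); print("collar",e,ray(c,e[0],.085))
w=box.astype(int)
a=cv2.resize(g["p"][165:255,280:370,::-1],(560,560),interpolation=cv2.INTER_CUBIC)
cv2.imwrite("pics/stemcrop.png",cv2.convertScaleAbs(a,alpha=1.6))
white=(hsv[...,1]<60)&(hsv[...,2]>90)&(P[...,2]>.025)&(P[...,2]<.085)&(u>240)&(u<420)&(v>90)&(v<295)
X=P[white]; ww,V=np.linalg.eigh(np.cov(X[:,:2].T)); print("pipe",X.mean(0),np.arctan2(V[1,1],V[0,1]),ww)
E
```

```text
1943 [ 0.6135 -0.0704  0.0329] [array([613.7996, -70.3953]), array([35.9682, 36.3494]), np.float64(48.9079)] 302 351 203 251
1097 [ 0.6449 -0.0972  0.0129] [array([636.4357, -90.0132]), array([35.7856, 96.1249]), np.float64(49.0282)] 303 350 198 311
arm ang 2.4125802741837936 [2.95209488e-05 7.55752496e-04]
bench z 0.0011589425968779876
hub colour, bore: [64 62 63] [40 41 39] [73 74 71]
stem top 507 [0.5523 0.2022 0.1134] 0.11379518707576997 [array([552.35, 201.11]), array([13.89, 20.1 ]), np.float64(33.97)]
collar ((324.40118408203125, 206.9080810546875), (40.47050857543945, 40.77375030517578), 136.705322265625) [0.55405266 0.20292972 0.085     ]
pipe [0.54849434 0.20388394 0.06883014] 1.806306911469681 [0.00022563 0.00240018]
```

View pics/stemcrop.png

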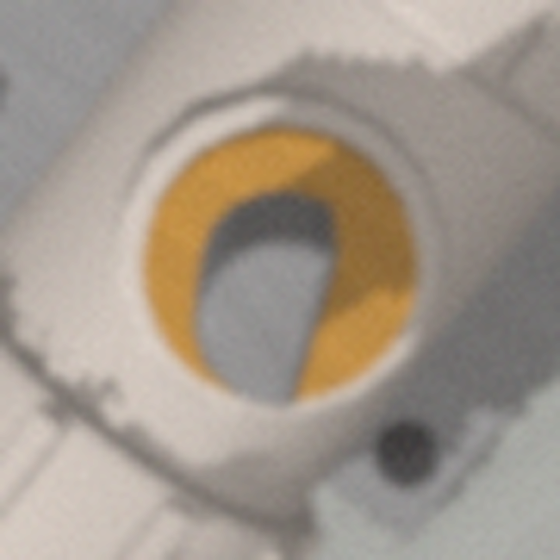

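The crop shows the stem's D with its flat facing image right and slightly down, running (335,240)→(292,402). The 14×20 top gives a stem x of about 0.6 rad and an axis at about (0.5545, 0.2028). The handle is at (0.6138, -0.0704), yaw -0.715. Now to grasp.

```bash
python3 - <<'E'
from h import *
y=-.716+np.pi/2
command_gripper(.065)
r.reach([.6138,-.0704,.13],down(y)); 
print(r.move_straight([.6138,-.0704,.030],speed=.08,max_force=12))
command_gripper(.0,force=50); s=r.read_state(); print(s["grip_width"],s["grip_force"],s["eef_pos"])
r.move_straight([.6138,-.0704,.24],speed=.12)
yw=.60+np.pi/2
r.reach([.5545,.2028,.24],down(yw)); r.hold(.3); shot("held"); s=r.read_state(); print(s["time_s"],s["grip_width"],s["joint_positions"],s["contact_force"])
E
```

```text
False
0.034916828925347754 51.40838209656067 [ 0.61414812 -0.07049338  0.03059104]
10.375 0.03502797753029327 [ 2.19667162e-01  4.74926928e-01  1.36180942e+00 -3.11630995e-05
  1.30491686e+00 -1.94972761e+00] [-0.43491408 -0.87307435 -1.21397775]
```

View pics/held.png

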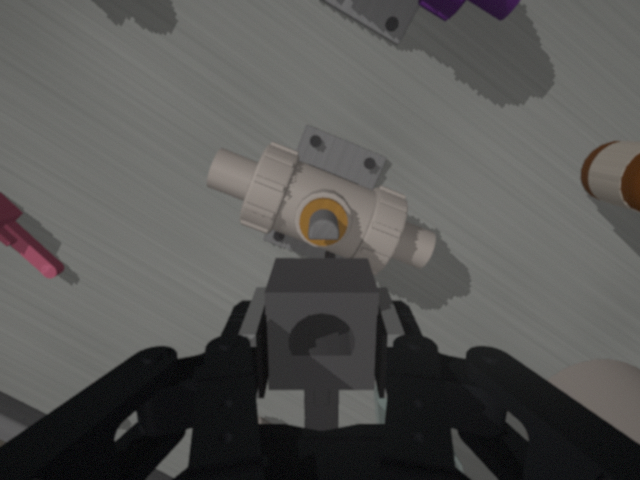

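The held view shows the handle square in the grip: hub top spans (265,290)–(380,388), bore at (322,335), and the stem sits at (323,222) with its flat facing the camera bottom, toward the arm. I'll compare the two in this frame.

```bash
cat > meas.py <<'E'
from h import *
f=np.load("pics/held.npz"); c=cam("wrist",(f["pos"],f["q"])); P=cloud(c,f["d"]); v,u=np.mgrid[:480,:640]
R=Ro.from_quat(f["q"]).as_matrix(); T=(P-f["pos"])@R*1000
m=(u>262)&(u<382)&(v>255)&(v<395)&(f["d"]>0)
zz=T[...,2]; z0=np.median(zz[350:385,280:300]); print("hub top z tool",z0, zz[375:385,340:370].mean(), zz[300:305,340:370].mean(), zz[300:390:10,275],zz[300:390:10,370])
t=(m&(abs(zz-z0)<3)); t=cv2.morphologyEx(t.astype(np.uint8),cv2.MORPH_OPEN,np.ones((9,9)))>0
print("hub top",cv2.minAreaRect(T[t][:,:2].astype(np.float32)),u[t].min(),u[t].max(),v[t].min(),v[t].max())
w=T[(v>200)&(v<255)&(u>295)&(u<352)&(P[...,2]>.107)&(P[...,2]<.122)]
print("stem",len(w),np.median(w[:,2]),cv2.minAreaRect(w[:,:2].astype(np.float32)),P[(v>200)&(v<255)&(u>295)&(u<352)][:,2].max())
hsv=cv2.cvtColor(f["p"],cv2.COLOR_RGB2HSV); br=(hsv[...,1]>150)&(hsv[...,0]<30)&(u>290)&(u<360)&(v>170)&(v<260)
e=cv2.fitEllipse(cv2.convexHull(np.argwhere(br)[:,::-1].astype(np.int32))); Q=ray(c,e[0],.086); print("collar",e,Q,((Q-f["pos"])@R*1000).round(2))
# bore (dark) centre on top face
g=f["p"].max(-1); print("eef",f["pos"])
E
python3 meas.py
```

```text
hub top z tool -2.4533547179880637 -2.9052365303017087 -4.8432268080726315 [-2.26232362 -2.40457167 -2.06120562 -2.18541326 -2.02053656 -2.45935256
 -2.43266488 -3.48288817 -2.15490054] [-1.96214278 -2.67796537 -2.51565921 -2.76566567 -3.029302   -2.44260503
 -1.73569825 -2.45213481 -2.9867357 ]
hub top ((0.381317138671875, -1.2550888061523438), (37.80074691772461, 37.106754302978516), 0.6471680998802185) 263 378 289 390
stem 614 126.13786724900709 ((2.721208095550537, 0.8379411697387695), (13.865028381347656, 19.754638671875), 0.30885207653045654) 0.3585946360620547
collar ((322.9449768066406, 221.33218383789062), (44.92718505859375, 45.201515197753906), 35.320499420166016) [0.55400425 0.20209389 0.086     ] [  0.62   0.63 153.94]
eef [0.55487443 0.20193929 0.23993501]
```

```bash
python3 - <<'E'
from h import *
t=np.array([.5549,.2019])
r.move_straight([*t,.155],speed=.08); r.hold(.4)
s=r.read_state(); e=np.array(s["eef_pos"]); print(e, np.round(s["contact_force"],1), Ro.from_quat(s["eef_rot"]).as_matrix()[:,1])
c=t+(t-e[:2]); r.move_straight([*c,.150],speed=.03); r.hold(.3); print(r.read_state()["eef_pos"])
hit=r.move_straight([*c,.1135],speed=.02,max_force=15); s=r.read_state(); print(hit,s["eef_pos"],np.round(s["contact_force"],1),np.round(s["torque"],2),s["time_s"])
E
```

```text
[0.55493417 0.20191258 0.15511722] [-0.6  0.5 -1.4] [-5.64653370e-01  8.25328156e-01 -8.12229782e-05]
[0.5549305  0.20191395 0.15007797]
True [0.55473023 0.20256824 0.11560984] [-0.6 -0.4  4.8] [-0.01  0.02 -0.  ] 14.2
```

The handle reached z = 0.1156, exactly seated height. The last joint's range is too short for a full turn in this grip, so I'll regrip half a turn round and then open the valve.

```bash
python3 - <<'E'
from h import *
command_gripper(.065); e=np.array(r.read_state()["eef_pos"]); t=e[:2]
r.move_straight([*t,.20],speed=.12)
a0=.60-np.pi/2
r.reach([*t,.20],down(a0)); r.move_straight([*t,.117],speed=.08,max_force=12)
command_gripper(0,force=40); s=r.read_state(); print(s["grip_width"],s["eef_pos"],s["time_s"])
for a in np.arange(.15,1.45,.1):
    r.reach([*t,.117],down(a0+a)); s=r.read_state()
    print(round(a,2),np.round(s["torque"],2),np.round(s["contact_force"],1),np.round(s["eef_pos"],4),round(s["time_s"],1))
    if a>1.05 and abs(s["torque"][2])>.6: break
E
```

```text
0.035222411019942106 [0.55433236 0.20305018 0.11763921] 19.6583
0.15 [ 0.33 -0.59 -0.03] [3.4 1.1 2.5] [0.555  0.2034 0.1176] 19.9
0.25 [ 0.6  -0.72 -0.02] [3.8 3.4 2.6] [0.555  0.2035 0.1176] 20.2
0.35 [ 0.65 -0.67 -0.06] [3.6 4.3 3.3] [0.555  0.2035 0.1176] 20.4
0.45 [ 0.71 -0.65  0.02] [3.7 4.  3.2] [0.5549 0.2037 0.1176] 20.7
0.55 [ 0.79 -0.62 -0.09] [3.5 5.  3.3] [0.5548 0.2037 0.1176] 20.9
0.65 [ 0.82 -0.53 -0.06] [3.7 4.5 2.2] [0.5547 0.2038 0.1176] 21.2
0.75 [ 0.88 -0.5  -0.02] [3.3 4.3 3.7] [0.5547 0.2039 0.1176] 21.4
0.85 [ 0.91 -0.39 -0.04] [2.  4.8 3.9] [0.5546 0.204  0.1176] 21.7
0.95 [ 0.91 -0.37 -0.05] [2.4 5.4 3.5] [0.5544 0.204  0.1176] 21.9
1.05 [ 0.96 -0.3  -0.03] [1.3 5.5 4.7] [0.5543 0.204  0.1176] 22.2
1.15 [ 0.99 -0.27 -0.01] [0.1 5.3 3.8] [0.5542 0.2041 0.1176] 22.4
1.25 [ 0.98 -0.08 -0.06] [1.4 5.5 5.2] [0.5541 0.2041 0.1176] 22.7
1.35 [ 0.94 -0.03 -0.  ] [0.3 4.9 4.9] [0.554  0.2041 0.1176] 22.9
```

```bash
python3 - <<'E'
from h import *
s=r.read_state(); t=np.array([.5543,.2031]); a0=.60-np.pi/2
for a in np.arange(1.39,1.65,.04):
    r.reach([*t,.117],down(a0+a)); s=r.read_state(); print(round(a,2),np.round(s["torque"],2),np.round(s["contact_force"],1),round(s["time_s"],1))
    if abs(s["torque"][2])>.4: break
shot("turned")
E
```

```text
1.39 [ 0.92  0.16 -0.1 ] [-0.6  5.3  4.8] 23.2
1.43 [ 0.95  0.19 -0.22] [-0.6  5.2  6. ] 23.4
1.47 [ 1.    0.33 -0.46] [-1.6  4.5  6.9] 23.7
```

View pics/turned.png

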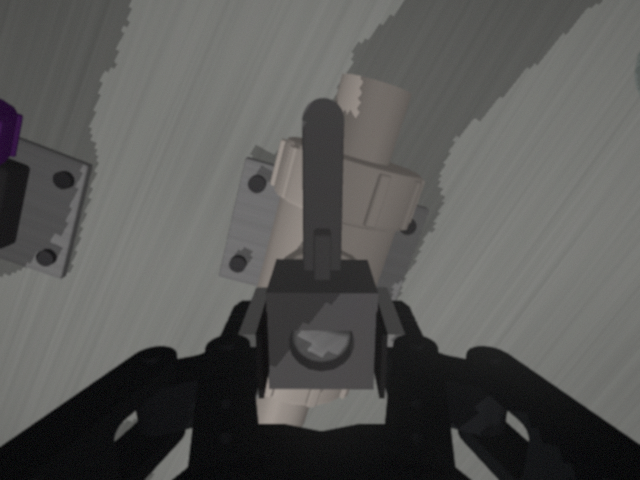

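The view shows the stem top inside the bore at (322,342). The arm points image-up, to (322,105), slightly past the pipe direction. The torque is rising, so the stop is reached. I'll release, back off and check.

```bash
python3 - <<'E'
from h import *
command_gripper(.065); r.hold(.2); s=r.read_state(); e=np.array(s["eef_pos"]); print(np.round(s["contact_force"],1))
r.move_straight([*e[:2],.27],speed=.12); r.hold(.2); p,d,c=shot("final"); P=cloud(c,d); v,u=np.mgrid[:480,:640]
n=np.hypot(P[...,0]-.5544,P[...,1]-.203)
m=(n<.03)&(P[...,2]>.112)&(P[...,2]<.125); print("hub top",np.median(P[m][:,2]),cv2.minAreaRect((P[m][:,:2]*1000).astype(np.float32)))
# arm and tilt
A=np.c_[P[m][:,:2]-P[m][:,:2].mean(0),np.ones(m.sum())]; print("tilt",np.linalg.lstsq(A,P[m][:,2],rcond=None)[0])
m=(n>.025)&(n<.085)&(P[...,2]>.092)&(P[...,2]<.103)&(p.max(-1)<110); X=P[m]; w,V=np.linalg.eigh(np.cov(X[:,:2].T)); print("arm",m.sum(),np.median(X[:,2]),np.arctan2(V[1,1],V[0,1]))
hs=cv2.cvtColor(p,cv2.COLOR_RGB2HSV); m=(n>.055)&(n<.11)&(P[...,2]>.025)&(P[...,2]<.075)&(hs[...,1]<60)&(p.max(-1)>90); X=P[m]; w,V=np.linalg.eigh(np.cov(X[:,:2].T)); print("pipe",m.sum(),np.arctan2(V[1,1],V[0,1]),r.read_state()["time_s"])
E
```

```text
[ 0.1 -1.   0.4]
hub top 0.1178773746339078 ((554.7003784179688, 203.36489868164062), (36.087501525878906, 36.747039794921875), 25.1237735748291)
tilt [1.01861681e-04 1.04001958e-02 1.17228274e-01]
arm 1398 0.09801978368557523 2.016044800161616
pipe 2876 1.782143084086337 26.0
```

View pics/final.png

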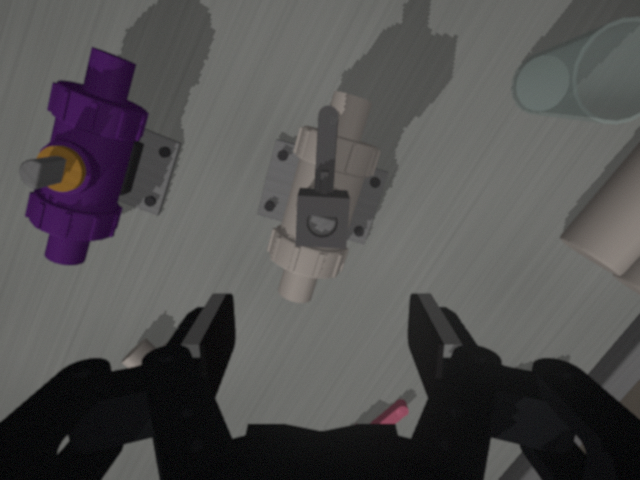

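The released handle sits with its hub top at 0.117, upright, centred on the stem at (322,222), with the arm tip at (328,112). It is turned to the stop.

```bash
python3 -c "
from h import *
print(r.finish_job())"
```

```text
the job is handed in; nothing more can be done
None
```

The lever handle is fitted flat to flat and fully home on the white valve's collar, turned anticlockwise to its stop and released; the job is handed in at about 26 s of the 51 s allowed, with no verdict returned.

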